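Load the approved jars into the filling jig and lock it

TASK

Pull up the jig's spring plunger and twist it into its rest notch so that it stays up by itself, then pull the carriage fully out and stand every jar with a round tag in a nest of its tray, and every jar with a strip tag in a bay of the wooden quarantine rack. With the approved jars loaded, push the carriage fully home under the filling bridge while the plunger is still parked, and only then turn the plunger back and let it down so that it locks the carriage. Leave all jars upright, one to a nest or bay, and do not disturb the mister, the beaker or the spool.

Things in the scene. Friction and masses are not known exactly. Their poses are not given: they have to be found in the camera images.
- jar_p1_mid (a point): amber glass jar with black lid, a cylinder 56 mm in diameter and 60 mm tall, about 0.16 kg, heavy at the bottom; the point is its centre, 30 mm above its underside, z along its axis (up when it stands). On top of the lid a white paper tag: a ROUND tag, 34 mm across = approved (always present)
- jar_p2_mid (a point): amber glass jar with black lid, a cylinder 56 mm in diameter and 60 mm tall, about 0.16 kg, heavy at the bottom; the point is its centre, 30 mm above its underside, z along its axis (up when it stands). On top of the lid a white paper tag: a ROUND tag, 34 mm across = approved (may be absent)
- jar_p3_mid (a point): amber glass jar with black lid, a cylinder 56 mm in diameter and 60 mm tall, about 0.16 kg, heavy at the bottom; the point is its centre, 30 mm above its underside, z along its axis (up when it stands). On top of the lid a white paper tag: a ROUND tag, 34 mm across = approved (may be absent)
- jar_r1_mid (a point): amber glass jar with black lid, a cylinder 56 mm in diameter and 60 mm tall, about 0.16 kg, heavy at the bottom; the point is its centre, 30 mm above its underside, z along its axis (up when it stands). On top of the lid a white paper tag: a narrow STRIP, 42 x 12 mm = rejected (may be absent)
- jar_r2_mid (a point): amber glass jar with black lid, a cylinder 56 mm in diameter and 60 mm tall, about 0.16 kg, heavy at the bottom; the point is its centre, 30 mm above its underside, z along its axis (up when it stands). On top of the lid a white paper tag: a narrow STRIP, 42 x 12 mm = rejected (may be absent)
- jar_r3_mid (a point): amber glass jar with black lid, a cylinder 56 mm in diameter and 60 mm tall, about 0.16 kg, heavy at the bottom; the point is its centre, 30 mm above its underside, z along its axis (up when it stands). On top of the lid a white paper tag: a narrow STRIP, 42 x 12 mm = rejected (may be absent)
- plunger_lift (a joint): height of the index plunger, m: 0 = fully down, its tip locked 9 mm deep in the hole of the carriage's lock bar (only possible with the carriage home); 0.012 = parked in the rest notch; 0.022 = highest. Spring and weight push it down with 7 N at 0 and 13 N at the top
- plunger_twist (a joint): turn of the plunger's T handle, rad, anticlockwise seen from above: 0 = cross pin over its deep slot, the handle's bar lying mostly across the jig, 1.22 rad clockwise of the jig's x axis; at 1.22 the bar lies along the jig's x axis; stop at 1.3. The pin must be lifted above 0.016 to turn past the shoulder between 0.1 and 1.1 rad; turned to 1.15 to 1.3 and let down, it sits in the rest notch, 4 mm deep, at lift 0.012. Turned back to 0 it drops or can be lowered to lift 0
- plunger_grip (a point): centre of the plunger's black T-handle bar, 60 mm long, 14 mm thick, 18 mm tall, 118 mm above the table when down; x lies along the bar, z up. Round stem 20 mm thick below the bar; the collar's highest point is 13 mm under the bar's underside
- carriage (a joint): position of the sliding carriage, m: 0 = home, against its stop under the filling bridge; 0.14 = pulled fully out towards the robot, against its other stop. Slides along the jig's -x with about 2.5 N of friction; cannot leave home while the plunger is down
- tray_handle (a point): grip point on the carriage's upright black handle plate (12 mm thick along x, 50 mm wide along y), 14 mm below its top edge, 92 mm above the table, 85 mm in front (-x) of the middle of the tray; axes parallel to the jig's; moves with the carriage
- tray_floor (a point): centre of the floor of the white tray on the carriage, 19 mm above the table; axes parallel to the jig's (the row of three nests runs along y); moves with the carriage. The tray is 78 x 224 mm outside, with walls and dividers 5 mm thick and 20 mm high above the floor; the steel lock bar beside it at +y, 34 mm above the table, reaches 96 mm in front of it
- jig: fixed aluminium filling jig: origin on the table under its base plate; x points away from the robot, along the carriage's travel. Base plate 12 mm thick, x -135 to 185 mm, y -130 to 178 mm. Filling bridge: a beam across the width, x 57 to 113 mm, 100 to 112 mm above the table, nozzles to 128 mm. The plunger stands at x -30 mm, y 140 mm
- rack_floor (a point): centre of the floor of the wooden quarantine rack, fixed on the table, 5 mm above it; row of three bays along its x axis. The rack is 224 x 78 mm outside, with walls and dividers 5 mm thick and 20 mm high above the floor
- slab: thin marble slab, 260 x 330 mm, 2 mm thick, fixed, on which the jars stand at first; origin at the centre of its underside
- mister: bystander: brass mister, 72 mm across and 115 mm tall, origin under its centre
- beaker: bystander: glass beaker, 80 mm across and 100 mm tall, origin under its centre
- spool: bystander: upright cork-coloured twine spool, 48 mm across and 70 mm tall, origin under its centre
- nest0 (a point): centre of the floor of tray nest 0 (68 x 68 mm inside), at y -73 mm from the tray's middle; holds one jar; moves with the carriage
- bay0 (a point): centre of the floor of rack bay 0 (68 x 68 mm inside), at x -73 mm from the rack's middle; holds one jar
- nest1 (a point): centre of the floor of tray nest 1 (68 x 68 mm inside), at y 0 mm from the tray's middle; holds one jar; moves with the carriage
- bay1 (a point): centre of the floor of rack bay 1 (68 x 68 mm inside), at x 0 mm from the rack's middle; holds one jar
- nest2 (a point): centre of the floor of tray nest 2 (68 x 68 mm inside), at y 73 mm from the tray's middle; holds one jar; moves with the carriage
- bay2 (a point): centre of the floor of rack bay 2 (68 x 68 mm inside), at x 73 mm from the rack's middle; holds one jar
Things that resemble listed ones, but are neither listed nor needed, are in the scene too. Leave any purple or red look-alike of the part that bears jar_r3_mid alone. Leave any turquoise look-alike of the part that bears jar_p3_mid alone.

How it is judged:
By the outcome, as a careful person would: the job done as asked, in the order asked, and still so for the second after the job is handed in, with the robot touching nothing.
Of jar_p2, jar_p3, jar_r1, jar_r2, jar_r3 only 2 to 4 are there at a start; the rules pass over those that are not, and their reading is None.
At some moment in a run one of jar_p1, jar_p2, jar_p3, jar_r1, jar_r2, jar_r3 may be knocked a few centimetres aside while the robot is not near it.
Once in a run the grip may slacken for a moment while it holds something.
It also fails if it takes over 210 s, if anything falls off the work surface, if the arm or the gripper's body presses on something with over 40 N, if the wrist force passes 120 N, or if a joint passes its speed limit or range.

ROBOT

A 7-joint arm with a two-finger parallel gripper is mounted at the origin on the work surface. World frame = base frame: x ahead of the robot, y to its left, z up, the work surface at z = 0. Lengths are in m, angles in rad, forces in N, time in s.
With the tool pointing down it reaches from about 0.4 to 0.875 m from the base axis. Payload 19.3 kg.
Tool frame: the origin (TCP) lies where the fingers leave the gripper's body, on its centre line; the fingertips stand bot.tip_reach ahead of it and the grasp point (between the pads) lies 54 mm ahead of it (bot.tip_reach is the distance from the TCP to the fingertips, in m); z points along the fingers, y is the line along which they close (so a half turn about z gives the same grasp; the last joint's range is limited). The gripper opens to 85 mm and grips with 20 to 120 N. Pads are 22 mm wide; open, the fingers measure 114 mm over their backs; the gripper's body (76 mm by 85 mm) begins 54 mm behind the grasp point. The pads swing forward as they close: fully open they stand 13 mm farther back than shut.
Start: joints at [-1.415, 0.521, -0.036, 1.599, 0.021, 1.021, -0.113], TCP at [0.14, 0.609, 0.304] pointing down, gripper open.
Joint ranges: [-2.91, 2.91], [-0.3, 2.13], [-1.5, 1.42], [0.17, 2.43], [-1.26, 4.41], [0.16, 1.93], [-2.52, 2.52]. Speed limits (rad/s): [1.89, 1.89, 2.39, 2.39, 3.01, 3.01, 3.01].

INTERFACE

Orientations are given as [roll, pitch, yaw] about the fixed x, y, z axes, in that order (R = Rz(yaw) Ry(pitch) Rx(roll)).
In Python, from workcell import bot gives the robot as it stands. The module is installed in compiled form; this text tells all that it offers.
- The arm moves only by the shell command python3 -m jog 'ROWS' [FORCE]. ROWS is JSON, a list that holds one entry, the list of rows, each a list of 7 numbers: the shift along the tool's x, y, z in mm, then the turn, a rotation vector about the tool's x, y, z in rad, then the opening, from 0 (shut) to 1 (fully open). In form: [[[tx, ty, tz, wx, wy, wz, fingers], ...]]. A call has 1 to 5 rows; each row shifts and turns the commanded pose from where the row before left it, along the tool's axes as they then stand; what a row does not reach is not made up. A row lasts 1/10 s, in which the tool goes at most 50 mm and 8.59 degrees, less where a joint would pass 70% of its speed; a pose out of reach is approached as far as the arm can. A call is refused whole if a number of a shift passes 50 or a number of a turn 0.15, either way. A call with a gripper value outside its range is refused whole. The fingers move at their own pace and stop on an object; FORCE is the grip in N (left out, the last holds). Time passes only in rows, so rows that do not move let the fingers close. It gives the time, the measured TCP pose, the force, the opening and the grip force at its end, in the units of the state.
- bot.observe(): the state, without advancing time (a new reading comes with each control period).
- bot.grab_frame(name): name is "scene" or "side" or "wrist"; returns a dict with "img" (384x512x3 uint8, red, green, blue), "intrinsics" (3x3 intrinsics, pixels), "R" (3x3) and "t" (3): a world point X has camera coordinates R X + t; the wrist camera has in their place "tool_from_camera" (4x4, takes a point from camera to tool coordinates, whose origin is the TCP and whose axes are the flange's). Camera axes: x right, y down, z forward; pixel columns grow to the right and rows downward; lengths in m; the calibration is good to about 2 mm. A picture is of the moment at which its call begins: read the wrist's pose just before it. There is no depth.
- bot.job_done(): hands the job in; it is judged then, once.
Trained networks look in a picture, given as the dict that the camera call returned (one of the last four; its "shot" number tells which), for a name from the list of things; names that differ only in an ending like _2 or _b are one class to them, and where a whole thing is asked for, a point or a joint stands for the part that bears it (a point fixed in the world has none). Each returns a list of dicts, best first, with "conf" (0 to 1); they miss things now and then, are a little off and sometimes report something else, mostly with a low value. They report only what shows in the picture. A call takes as long as a camera call. They do not tell look-alikes from the thing itself.
- bot.trace(query, picture): "region" (384x512 bool, what is visible of it).
- bot.spot_point(query, picture): "xyz" ([x, y, z] in m, in world coordinates, good to about 4 mm: a listed point, or the origin of a listed thing).
The state is a dict: "clock": time; "qpos": joint angles; "qd": joint speeds; "joint_efforts": joint torques, N m; "position": TCP position; "tool_rot": TCP orientation; "force": force on the tool from outside, world axes, zero at the start; "moment": the same for the moment, N m; "grip_width": finger opening in m; "finger_force": force on a finger pad.
Only numpy, scipy, OpenCV 4.12 (cv2) and the standard library are available. Lean on these libraries where they do the work, as an engineer would, in place of code of your own. Each camera call takes 0.05 s, during which the arm holds its last target. There are 200 camera calls.

## Working session

There is one attempt and no reset: what is moved stays moved. The work goes in short steps, Python scripts to look and compute and a shell command to move; the robot and the scene stay as the last step left them, time stands still between calls to the robot, and variables do not carry over. Pictures are saved under pics/ and viewed, at most 17 in all, crops included, and the job is handed in when it is done.

```bash
mkdir -p pics
cat > h.py <<'E'
import numpy as np, cv2
from workcell import bot
from scipy.spatial.transform import Rotation as Ro
def save(p,n): cv2.imwrite('pics/'+n+'.png',cv2.cvtColor(p['img'],cv2.COLOR_RGB2BGR))
def ray(p,u,v,z):
    K,R,t=map(np.array,(p['intrinsics'],p['R'],p['t']))
    d=R.T@np.linalg.solve(K,[u,v,1]); c=-R.T@t
    return c+d*(z-c[2])/d[2]
def proj(p,X):
    c=np.array(p['R'])@np.array(X)+np.array(p['t']); q=np.array(p['intrinsics'])@c; return q[:2]/q[2]
def st():
    s=bot.observe(); print('t',round(s['clock'],2),'pos',np.round(s['position'],4),'rot',np.round(s['tool_rot'],3),'F',np.round(s['force'],1),'w',round(s['grip_width'],4),'ff',s['finger_force']); return s
def addpose(p,s):
    T=np.eye(4); T[:3,:3]=Ro.from_euler('xyz',s['tool_rot']).as_matrix(); T[:3,3]=s['position']
    M=np.linalg.inv(T@np.array(p['tool_from_camera'])); p['R']=M[:3,:3]; p['t']=M[:3,3]; return p
def go(x,y,z,yaw=None):
    "tool-frame shift in mm (and turn about tool z) from now to a TCP pose, tool down"
    s=bot.observe(); R=Ro.from_euler('xyz',s['tool_rot']).as_matrix()
    d=R.T@(np.array([x,y,z])-s['position'])*1000
    print('shift',np.round(d,1), 'tiltvec',np.round(R[:,2],4), 'ydir deg',round(np.degrees(np.arctan2(R[1,1],R[0,1])),1))
E
python3 - <<'E'
from h import *
st(); print(bot.tip_reach)
for n in ('scene','side'):
    p=bot.grab_frame(n); save(p,n+'0')
    print(n,'cam',np.round(-np.array(p['R']).T@np.array(p['t']),3))
    for q in ('jar_p1_mid','jar_r1_mid','plunger_grip','tray_handle','tray_floor','jig','rack_floor','slab','mister','beaker','spool','nest0','nest2','bay0','bay2'):
        for r in bot.spot_point(q,p)[:8]: print(q,np.round(r['xyz'],3),round(r['conf'],2),np.round(proj(p,r['xyz'])))
E
```

```text
t 0.0 pos [0.1399 0.6089 0.3033] rot [-3.14   0.     2.916] F [ 0.7 -0.3  0.9] w 0.0855 ff 0.0
0.0726
scene cam [ 1.301 -0.514  0.713]
jar_p1_mid [ 0.451 -0.234  0.031] 0.95 [184. 198.]
jar_p1_mid [0.508 0.366 0.003] 0.69 [352. 160.]
jar_p1_mid [0.704 0.123 0.02 ] 0.36 [337. 210.]
jar_r1_mid [0.591 0.36  0.007] 0.69 [369. 171.]
jar_r1_mid [ 0.447 -0.236  0.032] 0.41 [183. 198.]
jar_r1_mid [0.588 0.26  0.12 ] 0.24 [351. 149.]
plunger_grip [0.589 0.26  0.117] 0.47 [351. 149.]
plunger_grip [ 0.447 -0.239  0.032] 0.23 [182. 198.]
tray_handle [0.621 0.117 0.088] 0.76 [319. 176.]
tray_floor [0.705 0.127 0.019] 0.83 [338. 210.]
tray_floor [0.511 0.364 0.007] 0.15 [353. 159.]
jig [0.622 0.124 0.003] 0.59 [318. 199.]
jig [0.588 0.263 0.116] 0.42 [351. 149.]
rack_floor [0.511 0.365 0.004] 0.71 [353. 160.]
slab [ 0.504 -0.239 -0.001] 0.8 [191. 218.]
mister [ 0.749 -0.254 -0.001] 0.88 [226. 279.]
beaker [ 0.668 -0.444 -0.   ] 0.61 [136. 288.]
beaker [0.438 0.37  0.007] 0.22 [340. 149.]
spool [ 0.719  0.367 -0.001] 0.94 [399. 192.]
nest0 [0.702 0.192 0.018] 0.82 [354. 202.]
nest0 [0.706 0.048 0.0
[... 986 characters left out ...]
[331. 246.]
beaker [ 0.667 -0.445  0.002] 0.67 [319. 288.]
spool [ 0.746 -0.253  0.004] 0.55 [330. 245.]
nest0 [0.708 0.052 0.018] 0.93 [302. 197.]
nest0 [0.704 0.126 0.021] 0.84 [297. 187.]
nest0 [0.703 0.194 0.018] 0.61 [295. 181.]
nest2 [0.708 0.052 0.018] 0.93 [302. 197.]
nest2 [0.704 0.126 0.021] 0.84 [297. 187.]
nest2 [0.703 0.194 0.018] 0.61 [295. 181.]
bay0 [0.439 0.369 0.004] 0.72 [231. 169.]
bay0 [0.586 0.362 0.007] 0.7 [263. 168.]
bay0 [0.515 0.365 0.006] 0.69 [248. 169.]
bay0 [ 0.554 -0.342  0.029] 0.2 [273. 260.]
bay2 [0.439 0.369 0.004] 0.72 [231. 169.]
bay2 [0.586 0.362 0.007] 0.7 [263. 168.]
bay2 [0.515 0.365 0.006] 0.69 [248. 169.]
bay2 [ 0.554 -0.342  0.029] 0.2 [273. 260.]
```

Run:
```python
from h import *
a=cv2.imread('pics/scene0.png'); b=cv2.imread('pics/side0.png')
A=cv2.resize(a[130:330,100:420],(800,500),interpolation=cv2.INTER_CUBIC)
cv2.imwrite('pics/sceneA.png',A)
B=cv2.resize(b[130:330,190:400],(630,600),interpolation=cv2.INTER_CUBIC)
cv2.imwrite('pics/sideA.png',B)
```

```text
(no output)
```

View pics/sceneA.png

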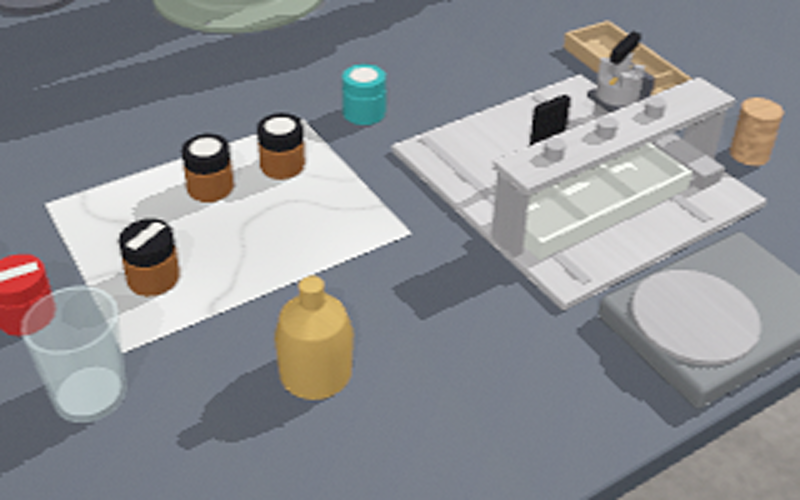

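View pics/sideA.png

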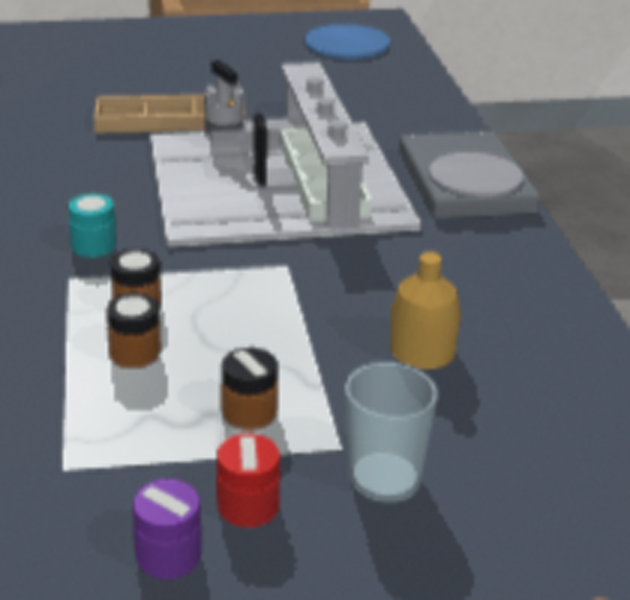

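The choices, with positions in the scene crop:
- **Approved jars (round tag):** (207,150) and (281,128).
- **Rejected jar (strip tag):** (148,238).
- **Look-alikes to leave alone:** turquoise at (364,75), red at (20,270), and purple, which only the side view shows.
- **Plunger bar:** black, at (625,47). The black plate at (550,120) is the tray handle.

I'm starting with the plunger.

```bash
python3 -m jog '[[[-43,-20,0,0,0,0,1],[-43,-20,0,0,0,0,1],[-43,-20,0,0,0,0,1],[-43,-20,0,0,0,0,1],[-43,-20,0,0,0,0,1]]]' 40 >/dev/null; python3 -m jog '[[[-43,-20,0,0,0,0,1],[-43,-20,0,0,0,0,1],[-43,-20,0,0,0,0,1],[-43,-20,0,0,0,0,1],[-43,-20,0,0,0,0,1]]]'>/dev/null;  python3 -m jog '[[[-43,-20,0,0,0,0,1],[-43,-20,0,0,0,0,1],[0,0,0,0,0,0.136,1],[0,0,0,0,0,0.136,1],[0,0,0,0,0,0.136,1]]]';  python3 -m jog '[[[0,0,0,0,0,0.136,1],[0,0,0,0,0,0.136,1],[0,0,0,0,0,0.136,1],[0,0,0,0,0,0.136,1],[0,0,0,0,0,0,1]]]'
python3 - <<'E'
from h import *
s=st(); p=addpose(bot.grab_frame('wrist'),s); save(p,'w1')
for q in ('plunger_grip','tray_handle','jig','nest0'):
    for r in bot.spot_point(q,p)[:4]: print(q,np.round(r['xyz'],4),round(r['conf'],2),np.round(proj(p,r['xyz'])))
r=bot.trace('plunger_grip',p)
for a in r: print(a['conf'],a['region'].sum(),np.mean(np.argwhere(a['region']),0)[::-1])
print(p['tool_from_camera'])
E
```

```text
clock: 3.1
position: [0.5893, 0.2593, 0.3037]
tool_rot: [-3.141, -0.0, 2.501]
force: [-1.6, -0.1, 0.3]
grip_width: 0.0856
finger_force: 0.0
clock: 3.6
position: [0.589, 0.2599, 0.3038]
tool_rot: [-3.141, 0.0, 1.961]
force: [-0.9, -0.4, -0.0]
grip_width: 0.0855
finger_force: 0.0
t 3.6 pos [0.589  0.2599 0.3038] rot [-3.141  0.     1.961] F [-0.9 -0.4 -0. ] w 0.0855 ff 0.0
plunger_grip [0.5839 0.2605 0.1147] 0.61 [255. 184.]
tray_handle [0.6211 0.1214 0.0962] 0.77 [239. 297.]
nest0 [0.7069 0.0536 0.0187] 0.94 [279. 316.]
nest0 [0.7006 0.1213 0.0205] 0.69 [294. 281.]
nest0 [0.7032 0.1969 0.0236] 0.63 [318. 239.]
nest0 [0.6203 0.1267 0.0948] 0.37 [241. 293.]
[[-3.64783037e-04 -9.53246994e-01 -3.02192049e-01  7.72798942e-02]
 [ 9.99999900e-01 -4.26441933e-04  1.38062833e-04 -1.40676703e-03]
 [-2.60475342e-04 -3.02191969e-01  9.53247054e-01 -7.02844406e-02]
 [ 0.00000000e+00  0.00000000e+00  0.00000000e+00  1.00000000e+00]]
```

View pics/w1.png

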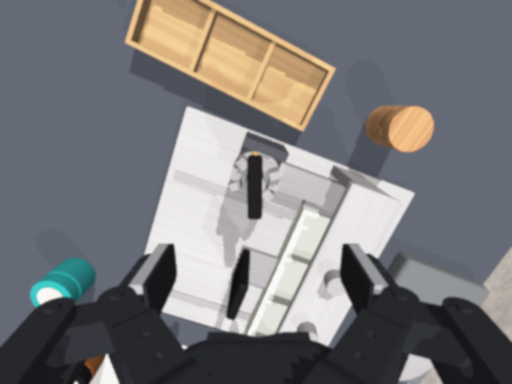

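The bar runs from (256,154) to (255,218), almost parallel to tool x. The rack is at the top and the handle plate is at (238,285).

Run:
```python
from h import *
s=bot.observe(); p=addpose(bot.grab_frame('wrist'),s)
g=p['img'].max(2); m=(g<45).astype(np.uint8); m[:120]=0; m[235:]=0; m[:,:200]=0; m[:,300:]=0
n,l,stt,c=cv2.connectedComponentsWithStats(m); i=1+np.argmax(stt[1:,4]); pts=np.argwhere(l==i)[:,::-1].astype(np.float32)
r=cv2.minAreaRect(pts); print(r,stt[i])
b=cv2.boxPoints(r); W=np.array([ray(p,*q,0.127) for q in b]); print(np.round(W,4), W.mean(0))
e=[W[1]-W[0],W[2]-W[1]]; e=max(e,key=np.linalg.norm); print(np.linalg.norm(e),np.degrees(np.arctan2(e[1],e[0])))
c=W.mean(0); go(c[0],c[1],0.30)
print(Ro.from_euler('xyz',s['tool_rot']).as_matrix().round(3))
```

```text
((254.0, 186.0), (60.0, 12.0), 90.0) [248 156  13  61 688]
[[0.5675 0.2853 0.127 ]
 [0.5773 0.2893 0.127 ]
 [0.5993 0.2367 0.127 ]
 [0.5889 0.2324 0.127 ]] [0.58323245 0.26093155 0.127     ]
0.05704550351545316 -67.2708756628966
shift [ 3.5 -4.9  3.9] tiltvec [-0.e+00  1.e-04 -1.e+00] ydir deg 22.6
[[-0.385  0.923  0.   ]
 [ 0.923  0.385  0.   ]
 [ 0.     0.    -1.   ]]
```

```bash
python3 -m jog '[[[2,-4,25,0,0,0,0.5],[0,0,35,0,0,0,0.5],[0,0,30,0,0,0,0.5],[0,0,20,0,0,0,0.5],[0,0,10,0,0,0,0.5]]]' 60;  python3 -m jog '[[[0,0,0,0,0,0,0.1],[0,0,0,0,0,0,0],[0,0,0,0,0,0,0],[0,0,0,0,0,0,0],[0,0,0,0,0,0,0]]]'; python3 -c "
from h import *
s=st();print(bot.tip_reach); p=bot.grab_frame('side'); a=p['img'][120:220,210:330]; cv2.imwrite('pics/s1.png',cv2.cvtColor(cv2.resize(a,(720,600),interpolation=cv2.INTER_CUBIC),cv2.COLOR_RGB2BGR))"
```

```text
clock: 4.45
position: [0.5841, 0.2597, 0.1821]
tool_rot: [-3.139, 0.0, 1.965]
force: [-0.4, 0.2, 0.8]
grip_width: 0.0426
finger_force: 0.0
clock: 4.95
position: [0.5851, 0.2601, 0.1849]
tool_rot: [3.14, -0.0, 1.964]
force: [0.6, -0.1, 7.2]
grip_width: 0.0124
finger_force: 61.0
t 4.95 pos [0.5851 0.2601 0.1849] rot [ 3.14  -0.     1.964] F [ 0.6 -0.1  7.2] w 0.0124 ff 60.986233949661255
0.0726
```

View pics/s1.png

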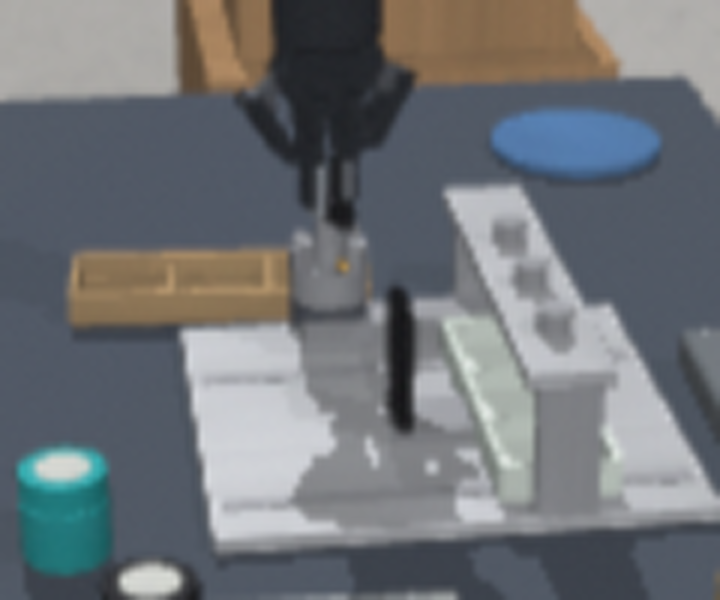

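```bash
python3 -m jog '[[[0,0,-5,0,0,0,0],[0,0,-5,0,0,0,0],[0,0,-5,0,0,0,0],[0,0,-5,0,0,0,0],[0,0,0,0,0,0,0]]]' 80;  python3 -m jog '[[[0,0,0,0,0,0,0],[0,0,0,0,0,0,0]]]'; python3 -c "
from h import *
s=st();p=bot.grab_frame('side'); a=p['img'][120:220,210:330]; cv2.imwrite('pics/s2.png',cv2.cvtColor(cv2.resize(a,(720,600),interpolation=cv2.INTER_CUBIC),cv2.COLOR_RGB2BGR))"
```

```text
clock: 5.5
position: [0.5849, 0.26, 0.2043]
tool_rot: [3.141, 0.0, 1.964]
force: [6.6, 1.0, -12.3]
grip_width: 0.0113
finger_force: 80.0
clock: 5.7
position: [0.5849, 0.2601, 0.2037]
tool_rot: [3.141, 0.0, 1.964]
force: [6.4, 0.7, -12.9]
grip_width: 0.0116
finger_force: 80.0
t 5.7 pos [0.5849 0.2601 0.2037] rot [3.141 0.    1.964] F [  6.4   0.7 -12.9] w 0.0116 ff 79.99549627304077
```

View pics/s2.png

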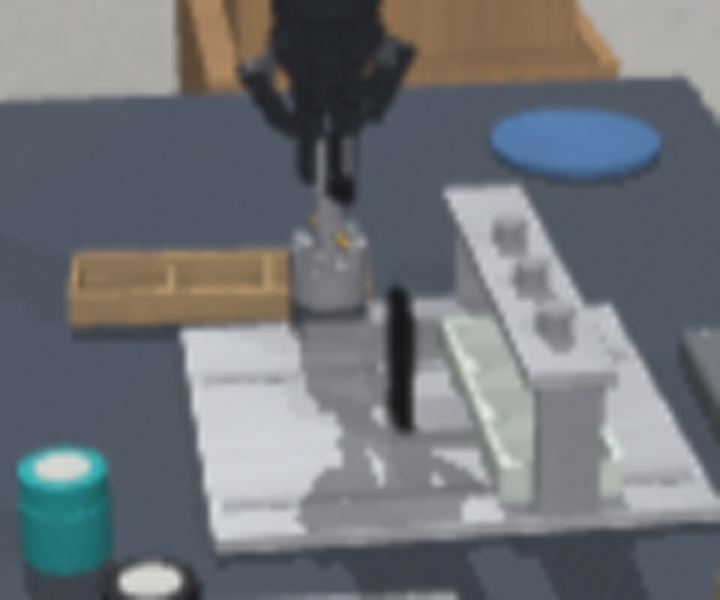

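```bash
python3 -m jog '[[[0,0,0,0,0,-0.136,0],[0,0,0,0,0,-0.136,0],[0,0,0,0,0,-0.136,0],[0,0,0,0,0,-0.136,0],[0,0,0,0,0,-0.136,0]]]' 80;  python3 -m jog '[[[0,0,0,0,0,-0.136,0],[0,0,0,0,0,-0.136,0],[0,0,0,0,0,-0.136,0],[0,0,0,0,0,-0.136,0],[0,0,0,0,0,0,0]]]'; python3 -c "
from h import *
s=st();print(s['moment'])"
```

```text
clock: 6.25
position: [0.5847, 0.2598, 0.2035]
tool_rot: [-3.141, 0.0, 2.649]
force: [4.8, 0.1, -12.2]
grip_width: 0.0115
finger_force: 80.0
clock: 6.75
position: [0.5847, 0.2594, 0.2035]
tool_rot: [-3.141, -0.001, -3.093]
force: [4.3, 0.0, -12.1]
grip_width: 0.0119
finger_force: 80.0
t 6.75 pos [0.5847 0.2594 0.2035] rot [-3.141e+00 -1.000e-03 -3.093e+00] F [  4.3   0.  -12.1] w 0.0119 ff 80.01367449760437
[-0.07848557 -1.0620598   0.00949998]
```

```bash
python3 -m jog '[[[0,0,3,0,0,0,0],[0,0,3,0,0,0,0],[0,0,2,0,0,0,0],[0,0,0,0,0,0,0]]]' 80;  python3 -m jog '[[[0,0,0,0,0,0,0.2],[0,0,0,0,0,0,0.5],[0,0,0,0,0,0,0.5],[0,0,-40,0,0,0,0.5],[0,0,-40,0,0,0,0.5]]]'; python3 -m jog '[[[0,0,-15,0,0,0,1],[0,0,0,0,0,0,1]]]';  python3 - <<'E'
from h import *
s=st(); p=addpose(bot.grab_frame('wrist'),s); save(p,'w2')
for q in ('plunger_grip','tray_handle','jig','nest0'):
    for r in bot.spot_point(q,p)[:4]: print(q,np.round(r['xyz'],4),round(r['conf'],2),np.round(proj(p,r['xyz'])))
E
```

```text
clock: 7.15
position: [0.5847, 0.2597, 0.1966]
tool_rot: [-3.141, 0.0, -3.097]
force: [-2.2, -4.9, 5.9]
grip_width: 0.0115
finger_force: 82.6
clock: 7.65
position: [0.5841, 0.2601, 0.2762]
tool_rot: [-3.141, -0.002, -3.095]
force: [-0.3, -0.0, 0.7]
grip_width: 0.0426
finger_force: 0.0
clock: 7.85
position: [0.5853, 0.2605, 0.2934]
tool_rot: [3.14, 0.004, -3.096]
force: [0.0, -0.4, 0.2]
grip_width: 0.0698
finger_force: 0.0
t 7.85 pos [0.5853 0.2605 0.2934] rot [ 3.14   0.004 -3.096] F [ 0.  -0.4  0.2] w 0.0698 ff 0.0
plunger_grip [0.5847 0.2593 0.1277] 0.9 [257. 195.]
tray_handle [0.6178 0.1224 0.0931] 0.9 [122. 209.]
jig [0.6201 0.1199 0.0007] 0.9 [152. 185.]
nest0 [0.7062 0.0496 0.0206] 0.95 [ 99. 248.]
nest0 [0.7046 0.1986 0.0229] 0.81 [208. 252.]
nest0 [0.6987 0.1249 0.0201] 0.8 [154. 245.]
```

View pics/w2.png

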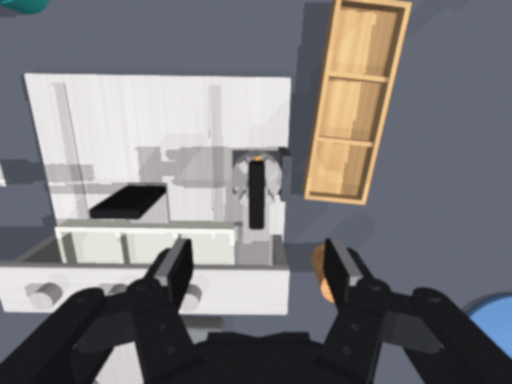

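The plunger is parked: the bar lies along the jig's x at (257,195), and its measured z is about 0.128. The carriage handle is next, at (128,203).

```bash
python3 -m jog '[[[0,0,0,0,0,0.143,0.5],[0,0,0,0,0,0.143,0.5],[0,0,0,0,0,0.143,0.5],[0,0,0,0,0,0.143,0.5],[0,0,0,0,0,0.143,0.5]]]' 60 >/dev/null;  python3 -m jog '[[[0,0,0,0,0,0.143,0.5],[0,0,0,0,0,0.143,0.5],[0,0,0,0,0,0.143,0.5],[0,0,0,0,0,0.143,0.5],[0,0,0,0,0,0.143,0.5]]]'>/dev/null; python3 -m jog '[[[0,0,0,0,0,0.143,0.5],[-47,9,0,0,0,0,0.5],[-47,9,0,0,0,0,0.5],[-47,9,0,0,0,0,0.5],[0,0,0,0,0,0,0.5]]]'
python3 - <<'E'
from h import *
s=st(); print(np.round(s['qpos'],2)); p=addpose(bot.grab_frame('wrist'),s); save(p,'w3')
for q in ('tray_handle','jig','tray_floor','nest0'):
    for r in bot.spot_point(q,p)[:4]: print(q,np.round(r['xyz'],4),round(r['conf'],2),np.round(proj(p,r['xyz'])))
for a in bot.trace('tray_handle',p)[:2]:
    q=np.argwhere(a['region'])[:,::-1]; print(a['conf'],q.min(0),q.max(0))
go(0.620,0.1205,0.152)
E
```

```text
clock: 9.6
position: [0.6188, 0.1128, 0.2905]
tool_rot: [-3.141, 0.004, 1.606]
force: [0.1, 0.3, 0.3]
grip_width: 0.0429
finger_force: 0.0
t 9.6 pos [0.6188 0.1128 0.2905] rot [-3.141  0.004  1.606] F [0.1 0.3 0.3] w 0.0429 ff 0.0
[-0.51  0.57  0.35  1.62 -0.22  1.   -0.05]
tray_handle [0.6222 0.1225 0.0943] 0.79 [263. 174.]
jig [0.6208 0.1198 0.0041] 0.58 [261. 159.]
tray_floor [0.7048 0.1281 0.0185] 0.78 [330. 157.]
nest0 [0.6994 0.1228 0.0223] 0.94 [326. 161.]
nest0 [0.7022 0.1952 0.025 ] 0.85 [336.  99.]
nest0 [0.7086 0.0505 0.0183] 0.82 [326. 216.]
0.68 [253  10] [330 243]
shift [ -1.4   2.6 138.5] tiltvec [-7.e-04  2.e-04 -1.e+00] ydir deg 2.6
```

```bash
python3 -m jog '[[[0,3,40,0,0,0,0.5],[0,0,40,0,0,0,0.5],[0,0,38,0,0,0,0.5],[0,0,20,0,0,0,0.5],[0,0,0,0,0,0,0.5]]]' 80;  python3 -m jog '[[[0,0,0,0,0,0,0.1],[0,0,0,0,0,0,0],[0,0,0,0,0,0,0],[0,0,0,0,0,0,0],[0,0,0,0,0,0,0]]]'; python3 -m jog '[[[0,-5,0,0,0,0,0],[0,-15,0,0,0,0,0],[0,-20,0,0,0,0,0],[0,-20,0,0,0,0,0],[0,-20,0,0,0,0,0]]]';python3 -m jog '[[[0,-20,0,0,0,0,0],[0,-15,0,0,0,0,0],[0,-10,0,0,0,0,0],[0,-10,0,0,0,0,0],[0,0,0,0,0,0,0]]]'
```

```text
clock: 10.4
position: [0.6193, 0.1213, 0.15]
tool_rot: [-3.137, 0.001, 1.616]
force: [-0.2, 0.1, -0.1]
grip_width: 0.0429
finger_force: 0.0
clock: 10.9
position: [0.6202, 0.1208, 0.1546]
tool_rot: [-3.141, -0.001, 1.615]
force: [-12.1, -0.2, 12.1]
grip_width: 0.0106
finger_force: 79.6
clock: 11.4
position: [0.5414, 0.1182, 0.1546]
tool_rot: [3.137, -0.002, 1.615]
force: [4.0, 8.6, 4.3]
grip_width: 0.0103
finger_force: 79.7
clock: 11.9
position: [0.4858, 0.1164, 0.1546]
tool_rot: [3.139, -0.003, 1.616]
force: [-2.2, 12.1, 9.7]
grip_width: 0.0108
finger_force: 80.5
```

```bash
python3 -m jog '[[[0,-5,0,0,0,0,0],[0,-4,0,0,0,0,0],[0,0,0,0,0,0,0],[0,0,0,0,0,0,0]]]';  python3 -m jog '[[[0,0,0,0,0,0,0.3],[0,0,0,0,0,0,0.5],[0,0,0,0,0,0,0.5],[0,0,-40,0,0,0,0.8],[0,0,-40,0,0,0,1]]]'; python3 -m jog '[[[0,0,-40,0,0,0,1],[0,0,-20,0,0,0,1],[0,0,0,0,0,0,1],[0,0,0,0,0,0,1]]]'
python3 - <<'E'
from h import *
s=st(); print(np.round(s['qpos'],2)); p=addpose(bot.grab_frame('wrist'),s); save(p,'w4')
P={'side':bot.grab_frame('side'),'scene':bot.grab_frame('scene'),'wrist':p}
save(P['side'],'s3');save(P['scene'],'c3')
for n in P:
  print(n)
  for q in ('tray_handle','plunger_grip','tray_floor','nest0','jar_p1_mid'):
    for r in bot.spot_point(q,P[n])[:5]: print(q,np.round(r['xyz'],4),round(r['conf'],2),np.round(proj(P[n],r['xyz'])))
E
```

```text
clock: 12.3
position: [0.4796, 0.1162, 0.1546]
tool_rot: [3.134, -0.003, 1.616]
force: [12.1, 11.7, -3.1]
grip_width: 0.0105
finger_force: 81.8
clock: 12.8
position: [0.4763, 0.1136, 0.2335]
tool_rot: [-3.139, 0.001, 1.614]
force: [1.1, -0.3, 1.5]
grip_width: 0.0705
finger_force: 0.0
clock: 13.2
position: [0.4768, 0.1141, 0.2929]
tool_rot: [3.141, -0.0, 1.615]
force: [0.3, 0.1, 0.4]
grip_width: 0.0859
finger_force: 0.0
t 13.2 pos [0.4768 0.1141 0.2929] rot [ 3.141 -0.     1.615] F [0.3 0.1 0.4] w 0.0859 ff 0.0
[-0.66  0.34  0.39  1.97 -0.17  0.86 -0.14]
side
tray_handle [0.4772 0.1128 0.094 ] 0.75 [241. 175.]
plunger_grip [0.5879 0.2578 0.1297] 0.45 [266. 151.]
tray_floor [0.57   0.1174 0.0192] 0.7 [265. 190.]
nest0 [0.5661 0.1181 0.0228] 0.86 [264. 190.]
nest0 [0.5604 0.194  0.0183] 0.65 [261. 182.]
nest0 [0.5689 0.0518 0.0196] 0.58 [266. 198.]
jar_p1_mid [ 0.4397 -0.2344  0.0311] 0.83 [233. 240.]
scene
tray_handle [0.4826 0.1157 0.0906] 0.65 [291. 154.]
tray_handle [ 0.4467 -0.2374  0.0335] 0.26 [182. 197.]
plunger_grip [0.4406 0.3727 0.0062] 0.52 [341. 150.]
plunger_grip [0.5889 0.2616 0.1298] 0.5 [352. 146.]
tray_floor [0.5679 0.1194 0.0192] 0.75 [307. 186.]
nest0 [0.5635 0.1879 0.015 ] 0.79 [323. 180.]
nest0 [0.5663 0.0428 0.0161] 0.72 [286. 194.]
nest0 [0.5662 0.1196 0.0212] 0.67 [307. 185.]
jar_p1_mid [ 0.4466 -0.234   0.0326] 0.61 [183. 197.]
jar_p1_mid [ 0.6692 -0.4446 -0.0012] 0.46 [136. 289.]
jar_p1_mid [0.5885 0.2604 0.1285] 0.33 [351. 146.]
wrist
tray_handle [0.4788 0.1204 0.0943] 0.93 [262. 178.]
tray_handle [0.5839 0.2611 0.129 ] 0.19 [417.   7.]
plunger_grip [0.584  0.2592 0.1297] 0.92 [417.  10.]
tray_floor [0.5644 0.1208 0.0185] 0.58 [330. 165.]
nest0 [0.5637 0.0447 0.0203] 0.96 [322. 222.]
nest0 [0.5608 0.1903 0.0209] 0.88 [334. 106.]
nest0 [0.5633 0.1178 0.0202] 0.87 [329. 167.]
```

Run:
```python
from h import *
for n,L in (('side',[(235,217.3),(234.3,232.3),(273,251),(220.7,198)]),('scene',[(182.8,188.8),(212,180.4),(159,224)])):
    p=bot.grab_frame(n)
    for q in L: print(n,q,np.round(ray(p,*q,0.062),3))
go(0.45,-0.20,0.32)
```

```text
side (235, 217.3) [ 0.449 -0.148  0.062]
side (234.3, 232.3) [ 0.445 -0.237  0.062]
side (273, 251) [ 0.553 -0.344  0.062]
side (220.7, 198) [ 0.4   -0.009  0.062]
scene (182.8, 188.8) [ 0.447 -0.232  0.062]
scene (212, 180.4) [ 0.451 -0.143  0.062]
scene (159, 224) [ 0.555 -0.341  0.062]
shift [-312.6  -40.7  -27.1] tiltvec [ 1.e-04  0.e+00 -1.e+00] ydir deg 2.5
```

```bash
python3 -m jog '[[[-43,-6,0,0,0,0,1],[-43,-6,0,0,0,0,1],[-43,-6,0,0,0,0,1],[-43,-6,0,0,0,0,1],[-43,-6,0,0,0,0,1]]]' 60 >/dev/null; python3 -m jog '[[[-43,-6,25,0,0,0,1],[0,0,0,0,0,0,1],[0,0,0,0,0,0,1],[0,0,0,0,0,0,1]]]'
cat >> h.py <<'E'
def tags(p,z):
    "white blobs on black lids, seen by wrist"
    I=p['img'].astype(int); out=[]
    m=((I.min(2)>150)).astype(np.uint8); n,l,stt,c=cv2.connectedComponentsWithStats(m)
    for i in range(1,n):
        a=stt[i,4]
        if 60<a<6000:
            blob=(l==i).astype(np.uint8); ring=cv2.dilate(blob,np.ones((9,9)))-cv2.dilate(blob,np.ones((3,3)))
            dark=np.mean(I.max(2)[ring>0]<70)
            if dark>0.7:
                r=cv2.minAreaRect(np.argwhere(l==i)[:,::-1].astype(np.float32)); out.append((np.round(ray(p,*r[0],z),4),np.round(r[0]),np.round(r[1]),round(dark,2)))
    return out
E
python3 - <<'E'
from h import *
s=st(); p=addpose(bot.grab_frame('wrist'),s); save(p,'w5')
for o in tags(p,0.062): print(o)
for r in bot.spot_point('jar_p1_mid',p)[:4]: print(np.round(r['xyz'],4),round(r['conf'],2),np.round(proj(p,r['xyz'])))
E
```

```text
clock: 15.1
position: [0.4526, -0.1444, 0.2681]
tool_rot: [3.141, -0.0, 1.616]
force: [-0.2, 0.3, 0.5]
grip_width: 0.0855
finger_force: 0.0
t 15.1 pos [ 0.4526 -0.1444  0.2681] rot [ 3.141 -0.     1.616] F [-0.2  0.3  0.5] w 0.0855 ff 0.0
(array([ 0.4489, -0.1438,  0.062 ]), array([256., 181.]), array([32., 33.]), np.float64(0.98))
(array([ 0.4438, -0.235 ,  0.062 ]), array([248., 260.]), array([26., 31.]), np.float64(0.97))
(array([ 0.5503, -0.338 ,  0.062 ]), array([332., 337.]), array([19., 11.]), np.float64(0.99))
[ 0.4452 -0.2376  0.0332] 0.86 [249. 249.]
```

View pics/w5.png

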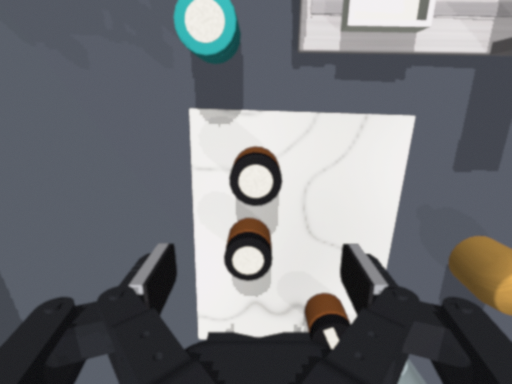

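A jar with a round tag is under the tool at (256,181), the second is at (248,260), and the strip-tag jar is at (332,337). I'm lowering onto the first.

```bash
python3 -m jog '[[[0,-4,40,0,0,0,1],[0,0,40,0,0,0,1],[0,0,40,0,0,0,1],[0,0,34,0,0,0,1],[0,0,20,0,0,0,1]]]' 60; python3 -m jog '[[[0,0,0,0,0,0,1],[0,0,0,0,0,0,0.5],[0,0,0,0,0,0,0.3],[0,0,0,0,0,0,0.3],[0,0,0,0,0,0,0.3]]]' 60; python3 -m jog '[[[0,0,-10,0,0,0,0.3],[0,0,-30,0,0,0,0.3],[0,0,-40,0,0,0,0.3],[0,0,-40,0,0,0,0.3],[0,0,0,0,0,0,0.3]]]' ; python3 -c "
from h import *
go(0.5655,0.0465,0.21)"
```

```text
clock: 15.7
position: [0.4481, -0.1441, 0.0919]
tool_rot: [-3.14, -0.001, 1.617]
force: [0.8, -0.4, -0.0]
grip_width: 0.0851
finger_force: 0.0
clock: 16.2
position: [0.4491, -0.1452, 0.0956]
tool_rot: [3.139, 0.0, 1.615]
force: [-2.6, 1.0, 11.9]
grip_width: 0.0548
finger_force: 61.1
clock: 16.7
position: [0.4498, -0.1457, 0.2191]
tool_rot: [3.134, 0.001, 1.615]
force: [0.8, -0.4, -2.7]
grip_width: 0.0548
finger_force: 64.0
shift [187.  123.9   9.9] tiltvec [ 7.4e-03 -5.0e-04 -1.0e+00] ydir deg 2.5
```

```bash
python3 -m jog '[[[37,24,0,0,0,0,0.3],[38,25,0,0,0,0,0.3],[38,25,0,0,0,0,0.3],[37,25,0,0,0,0,0.3],[37,24,0,0,0,0,0.3]]]' 60 ; python3 -m jog '[[[0,0,0,0,0,0,0.3],[0,0,0,0,0,0,0.3],[0,0,0,0,0,0,0.3]]]'
python3 - <<'E'
from h import *
s=st(); w=addpose(bot.grab_frame('wrist'),s); save(w,'w6')
P={'wrist':w,'scene':bot.grab_frame('scene'),'side':bot.grab_frame('side')}
for n in P:
  for q in ('nest0','tray_floor','tray_handle'):
    for r in bot.spot_point(q,P[n])[:3]: print(n,q,np.round(r['xyz'],4),round(r['conf'],2))
go(0.567,0.0465,0.1126)
E
```

```text
clock: 17.2
position: [0.5635, 0.0489, 0.2147]
tool_rot: [3.141, -0.0, 1.615]
force: [0.5, -1.0, -0.8]
grip_width: 0.0551
finger_force: 64.0
clock: 17.5
position: [0.5625, 0.0462, 0.2143]
tool_rot: [-3.141, 0.0, 1.614]
force: [-0.4, -0.3, -1.6]
grip_width: 0.0546
finger_force: 64.1
t 17.5 pos [0.5625 0.0462 0.2143] rot [-3.141  0.     1.614] F [-0.4 -0.3 -1.6] w 0.0546 ff 64.10339713096619
wrist nest0 [0.5592 0.1199 0.0198] 0.98
wrist nest0 [0.5605 0.1877 0.023 ] 0.77
wrist nest0 [0.5677 0.0433 0.0185] 0.76
wrist tray_floor [0.565  0.1232 0.017 ] 0.91
wrist tray_handle [0.4801 0.1197 0.095 ] 0.81
scene nest0 [0.5614 0.1877 0.0172] 0.69
scene nest0 [0.5685 0.0449 0.017 ] 0.67
scene nest0 [0.5683 0.1156 0.0206] 0.64
scene tray_floor [0.5631 0.1203 0.0198] 0.61
scene tray_handle [ 7.197e-01  3.679e-01 -7.000e-04] 0.28
scene tray_handle [ 0.4467 -0.2342  0.0334] 0.21
side nest0 [0.5651 0.1203 0.0216] 0.91
side nest0 [0.5642 0.1926 0.0174] 0.9
side nest0 [0.5158 0.3663 0.0074] 0.72
side tray_floor [0.57   0.1153 0.0197] 0.96
side tray_handle [0.4764 0.1152 0.0911] 0.75
shift [ -0.5   4.  101.4] tiltvec [-0. -0. -1.] ydir deg 2.5
```

View pics/w6.png

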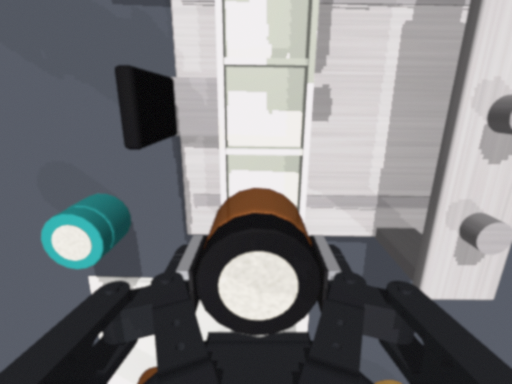

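Run:
```python
from h import *
s=bot.observe(); p=addpose(bot.grab_frame('wrist'),s)
a=ray(p,264.5,151.5,0.039); b=ray(p,266.5,62,0.039); print(a,b,b-a)
for u,v in ((222,130),(306,130)): print(ray(p,u,v,0.039))
e=(b-a)/np.linalg.norm(b-a); print('nest0',a-e*.0365,'nest1',(a+b)/2)
```

```text
[0.56585078 0.08289765 0.039     ] [0.56383277 0.15421884 0.039     ] [-2.01800996e-03  7.13211903e-02 -2.77555756e-17]
[0.52880175 0.09966162 0.039     ]
[0.60019963 0.10276915 0.039     ]
nest0 [0.56688312 0.04641225 0.039     ] nest1 [0.56484177 0.11855824 0.039     ]
```

```bash
python3 -m jog '[[[0,4,20,0,0,0,0.3],[0,0,30,0,0,0,0.3],[0,0,25,0,0,0,0.3],[0,0,15,0,0,0,0.3],[0,0,7,0,0,0,0.3]]]' ; python3 -m jog '[[[0,0,3,0,0,0,0.3],[0,0,2,0,0,0,0.3],[0,0,0,0,0,0,0.3],[0,0,0,0,0,0,0.3]]]'; python3 -c "
from h import *
go(0.567,0.0465,0.1126)"
```

```text
clock: 18.65
position: [0.5666, 0.047, 0.1158]
tool_rot: [-3.14, 0.0, 1.615]
force: [1.0, -0.5, -0.9]
grip_width: 0.0546
finger_force: 64.1
clock: 19.05
position: [0.5673, 0.0472, 0.1126]
tool_rot: [3.141, -0.0, 1.615]
force: [0.4, 0.4, 0.3]
grip_width: 0.0547
finger_force: 64.1
shift [-0.7 -0.4  0. ] tiltvec [ 1.1e-03  2.0e-04 -1.0e+00] ydir deg 2.5
```

```bash
python3 -m jog '[[[0,0,1,0,0,0,0.6],[0,0,0,0,0,0,1],[0,0,0,0,0,0,1],[0,0,0,0,0,0,1],[0,0,-20,0,0,0,1]]]' ; python3 -m jog '[[[0,0,-40,0,0,0,1],[0,0,-40,0,0,0,1],[0,0,-38,0,0,0,1],[-39,-19,0,0,0,0,1],[-40,-20,0,0,0,0,1]]]'; python3 -m jog '[[[-39,-19,0,0,0,0,1],[-40,-19,0,0,0,0,1],[-39,-20,0,0,0,0,1],[-40,-19,0,0,0,0,1],[-40,-19,0,0,0,0,1]]]'>/dev/null;python3 -m jog '[[[0,0,0,0,0,0,1],[0,0,0,0,0,0,1],[0,0,0,0,0,0,1]]]'
python3 - <<'E'
from h import *
s=st(); p=addpose(bot.grab_frame('wrist'),s); save(p,'w7')
for o in tags(p,0.062): print(o)
for r in bot.spot_point('jar_p1_mid',p)[:4]: print(np.round(r['xyz'],4),round(r['conf'],2),np.round(proj(p,r['xyz'])))
p=bot.grab_frame('scene');save(p,'c4')
for r in bot.spot_point('jar_p1_mid',p)[:4]: print(np.round(r['xyz'],4),round(r['conf'],2),np.round(proj(p,r['xyz'])))
E
```

```text
clock: 19.55
position: [0.566, 0.0471, 0.1295]
tool_rot: [-3.138, 0.0, 1.615]
force: [-0.1, 0.3, -0.6]
grip_width: 0.0853
finger_force: 0.0
clock: 20.05
position: [0.5315, -0.0335, 0.2499]
tool_rot: [3.139, -0.0, 1.618]
force: [0.3, -2.1, -0.1]
grip_width: 0.0854
finger_force: 0.0
clock: 20.85
position: [0.4447, -0.2347, 0.2489]
tool_rot: [-3.142, -0.0, 1.616]
force: [0.7, 0.1, -0.4]
grip_width: 0.0853
finger_force: 0.0
t 20.85 pos [ 0.4447 -0.2347  0.2489] rot [-3.142 -0.     1.616] F [ 0.7  0.1 -0.4] w 0.0853 ff 0.0
(array([ 0.4441, -0.2347,  0.062 ]), array([259., 187.]), array([34., 35.]), np.float64(0.97))
[ 0.4441 -0.2355  0.0316] 0.7 [259. 180.]
```

Lined up over the second jar, so down, grip and lift.

```bash
python3 -m jog '[[[0,0,40,0,0,0,1],[0,0,40,0,0,0,1],[0,0,40,0,0,0,1],[0,0,24,0,0,0,1],[0,0,10,0,0,0,1]]]' 60; python3 -m jog '[[[0,0,0,0,0,0,1],[0,0,0,0,0,0,0.5],[0,0,0,0,0,0,0.3],[0,0,0,0,0,0,0.3],[0,0,0,0,0,0,0.3]]]' 60; python3 -m jog '[[[0,0,-10,0,0,0,0.3],[0,0,-30,0,0,0,0.3],[0,0,-40,0,0,0,0.3],[0,0,-40,0,0,0,0.3],[0,0,0,0,0,0,0.3]]]' ;python3 -m jog '[[[0,0,0,0,0,0,0.3],[0,0,0,0,0,0,0.3]]]' ; python3 -c "
from h import *
go(0.5648,0.1186,0.21)"
```

```text
clock: 21.55
position: [0.4437, -0.2348, 0.0929]
tool_rot: [-3.139, -0.001, 1.615]
force: [0.6, -0.8, 0.9]
grip_width: 0.0854
finger_force: 0.0
clock: 22.05
position: [0.445, -0.2357, 0.0965]
tool_rot: [3.139, 0.001, 1.615]
force: [-2.1, 1.2, 14.4]
grip_width: 0.0551
finger_force: 60.7
clock: 22.55
position: [0.4457, -0.2364, 0.2201]
tool_rot: [3.135, 0.002, 1.614]
force: [0.9, 0.3, -3.3]
grip_width: 0.0548
finger_force: 64.0
clock: 22.75
position: [0.444, -0.2352, 0.2147]
tool_rot: [-3.141, -0.0, 1.615]
force: [0.6, 0.9, -1.8]
grip_width: 0.0549
finger_force: 64.0
shift [348.1 136.3   4.8] tiltvec [-5.e-04  4.e-04 -1.e+00] ydir deg 2.5
```

```bash
python3 -m jog '[[[43,17,0,0,0,0,0.3],[44,17,0,0,0,0,0.3],[43,17,0,0,0,0,0.3],[44,17,0,0,0,0,0.3],[43,17,0,0,0,0,0.3]]]' >/dev/null; python3 -m jog '[[[44,17,0,0,0,0,0.3],[43,17,0,0,0,0,0.3],[44,17,0,0,0,0,0.3],[0,0,0,0,0,0,0.3],[0,0,0,0,0,0,0.3]]]'; python3 -m jog '[[[0,0,0,0,0,0,0.3]]]'
python3 - <<'E'
from h import *
s=st(); p=addpose(bot.grab_frame('wrist'),s); save(p,'w8')
go(0.5648,0.1186,0.113)
E
```

```text
clock: 23.75
position: [0.5643, 0.1188, 0.2135]
tool_rot: [-3.139, 0.001, 1.617]
force: [-0.2, 0.0, -1.1]
grip_width: 0.0551
finger_force: 64.0
clock: 23.85
position: [0.5644, 0.1169, 0.2142]
tool_rot: [-3.14, 0.001, 1.614]
force: [-1.1, 0.5, -2.0]
grip_width: 0.0547
finger_force: 64.0
t 23.85 pos [0.5644 0.1169 0.2142] rot [-3.140e+00  1.000e-03  1.614e+00] F [-1.1  0.5 -2. ] w 0.0547 ff 64.04174208641052
shift [  1.9   0.5 101.5] tiltvec [-1.e-03 -8.e-04 -1.e+00] ydir deg 2.4
```

View pics/w8.png

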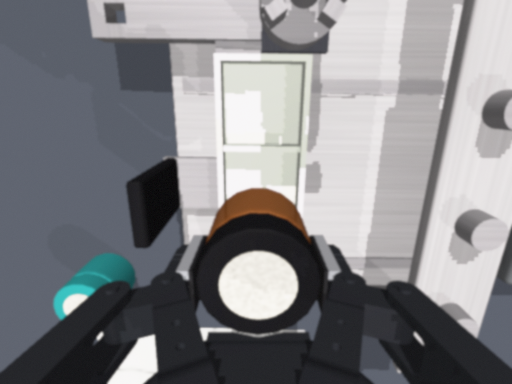

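The jar is held upright over nest 1, and the tray is aligned around (262,150). I'm lowering it in.

```bash
python3 -m jog '[[[2,0,20,0,0,0,0.3],[0,0,30,0,0,0,0.3],[0,0,25,0,0,0,0.3],[0,0,15,0,0,0,0.3],[0,0,6,0,0,0,0.3]]]' ; python3 -m jog '[[[0,0,3,0,0,0,0.3],[0,0,2,0,0,0,0.3],[0,0,0,0,0,0,0.3],[0,0,0,0,0,0,0.3]]]'; python3 -c "
from h import *
go(0.5648,0.1186,0.113)"
```

```text
clock: 24.4
position: [0.5643, 0.1191, 0.1178]
tool_rot: [-3.14, 0.001, 1.613]
force: [0.3, -0.9, -0.9]
grip_width: 0.0545
finger_force: 64.0
clock: 24.8
position: [0.5651, 0.1202, 0.1146]
tool_rot: [3.141, -0.0, 1.615]
force: [0.7, 0.6, -1.5]
grip_width: 0.0548
finger_force: 64.0
shift [-1.6 -0.3  1.6] tiltvec [ 9.e-04  3.e-04 -1.e+00] ydir deg 2.5
```

```bash
python3 -m jog '[[[0,0,2,0,0,0,0.3],[0,0,0,0,0,0,0.3],[0,0,0,0,0,0,0.8],[0,0,0,0,0,0,1],[0,0,0,0,0,0,1]]]'; python3 -m jog '[[[0,0,0,0,0,0,1],[0,0,-20,0,0,0,1],[0,0,-40,0,0,0,1],[0,0,-40,0,0,0,1],[0,0,-38,0,0,0,1]]]'; python3 -m jog '[[[-42,-3,0,0,0,0,1],[-42,-3,0,0,0,0,1],[-42,-3,0,0,0,0,1],[-42,-3,0,0,0,0,1],[-42,-3,0,0,0,0,1]]]'>/dev/null;python3 -m jog '[[[-42,-3,0,0,0,0,1],[-42,-3,0,0,0,0,1],[-42,-3,0,0,0,0,1],[-42,-3,0,0,0,0,1],[-42,-3,0,0,0,0,1]]]'>/dev/null;python3 -m jog '[[[-39,-2,0,0,0,0,1],[0,0,0,0,0,0,1],[0,0,0,0,0,0,1],[0,0,0,0,0,0,1]]]'
python3 - <<'E'
from h import *
s=st(); p=addpose(bot.grab_frame('wrist'),s); save(p,'w9')
for o in tags(p,0.062): print(o)
for r in bot.spot_point('jar_r1_mid',p)[:4]: print(np.round(r['xyz'],4),round(r['conf'],2),np.round(proj(p,r['xyz'])))
E
```

```text
clock: 25.3
position: [0.5648, 0.1201, 0.112]
tool_rot: [3.142, -0.0, 1.615]
force: [-0.3, 0.1, 0.1]
grip_width: 0.0857
finger_force: 0.0
clock: 25.8
position: [0.5646, 0.1199, 0.2515]
tool_rot: [-3.141, 0.0, 1.615]
force: [0.6, 0.7, -0.3]
grip_width: 0.0852
finger_force: 0.0
clock: 27.2
position: [0.5532, -0.3389, 0.2497]
tool_rot: [-3.141, -0.001, 1.616]
force: [0.2, -0.3, 0.4]
grip_width: 0.0854
finger_force: 0.0
t 27.2 pos [ 0.5532 -0.3389  0.2497] rot [-3.141e+00 -1.000e-03  1.616e+00] F [ 0.2 -0.3  0.4] w 0.0854 ff 0.0
(array([ 0.5529, -0.3434,  0.062 ]), array([259., 191.]), array([43., 13.]), np.float64(0.94))
[ 0.5531 -0.3416  0.0369] 0.69 [259. 183.]
```

View pics/w9.png

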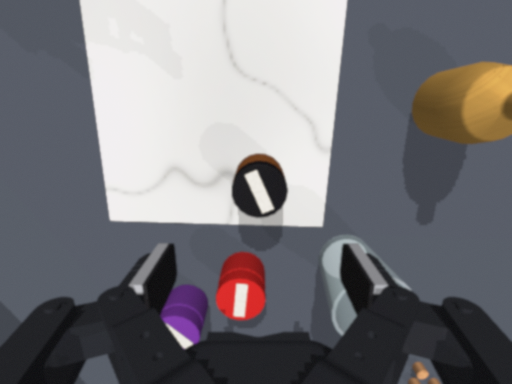

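The strip-tag jar is at (259,188) under the tool, with the red look-alike at (241,285) clear of the fingers. Picking it up.

```bash
python3 -m jog '[[[-4,0,40,0,0,0,1],[0,0,40,0,0,0,1],[0,0,40,0,0,0,1],[0,0,24,0,0,0,1],[0,0,11,0,0,0,1]]]' 60; python3 -m jog '[[[0,0,0,0,0,0,1],[0,0,0,0,0,0,0.5],[0,0,0,0,0,0,0.3],[0,0,0,0,0,0,0.3],[0,0,0,0,0,0,0.3]]]' 60; python3 -m jog '[[[0,0,-10,0,0,0,0.3],[0,0,-30,0,0,0,0.3],[0,0,-50,0,0,0,0.3],[0,0,-50,0,0,0,0.3],[0,0,-20,0,0,0,0.3]]]' ;python3 -m jog '[[[0,0,0,0,0,0,0.3],[0,0,0,0,0,0,0.3]]]' ; python3 -c "
from h import *
go(0.5125,0.365,0.25)"
```

```text
clock: 27.8
position: [0.5528, -0.3425, 0.0927]
tool_rot: [-3.139, -0.002, 1.616]
force: [0.6, 0.6, 0.8]
grip_width: 0.0851
finger_force: 0.0
clock: 28.3
position: [0.5538, -0.3442, 0.0969]
tool_rot: [3.14, 0.001, 1.615]
force: [-2.1, 1.8, 11.9]
grip_width: 0.0545
finger_force: 62.0
clock: 28.8
position: [0.5538, -0.3449, 0.261]
tool_rot: [3.136, 0.003, 1.614]
force: [1.2, -0.4, -3.0]
grip_width: 0.0548
finger_force: 63.9
clock: 29.0
position: [0.5531, -0.3436, 0.2555]
tool_rot: [3.141, 0.0, 1.615]
force: [0.3, -0.5, -2.4]
grip_width: 0.0546
finger_force: 63.9
shift [709.7  -9.3   5.4] tiltvec [ 8.e-04  0.e+00 -1.e+00] ydir deg 2.5
```

```bash
python3 -m jog '[[[44,0,0,0,0,0,0.3],[44,-1,0,0,0,0,0.3],[44,-1,0,0,0,0,0.3],[44,0,0,0,0,0,0.3],[44,-1,0,0,0,0,0.3]]]' >/dev/null;python3 -m jog '[[[44,0,0,0,0,0,0.3],[44,-1,0,0,0,0,0.3],[44,-1,0,0,0,0,0.3],[44,0,0,0,0,0,0.3],[44,-1,0,0,0,0,0.3]]]' ;python3 -m jog '[[[44,0,0,0,0,0,0.3],[44,-1,0,0,0,0,0.3],[44,-1,0,0,0,0,0.3],[44,0,0,0,0,0,0.3],[44,-1,0,0,0,0,0.3]]]'>/dev/null; python3 -m jog '[[[47,0,0,0,0,0,0.3],[0,0,0,0,0,0,0.3],[0,0,0,0,0,0,0.3],[0,0,0,0,0,0,0.3]]]'
python3 - <<'E'
from h import *
s=st(); p=addpose(bot.grab_frame('wrist'),s); save(p,'w10')
P={'wrist':p,'scene':bot.grab_frame('scene'),'side':bot.grab_frame('side')}
for n in P:
  for q in ('bay0','rack_floor'):
    for r in bot.spot_point(q,P[n])[:3]: print(n,q,np.round(r['xyz'],4),round(r['conf'],2))
go(0.5125,0.365,0.0985)
E
```

```text
clock: 30.0
position: [0.5269, 0.0972, 0.254]
tool_rot: [-3.14, 0.001, 1.615]
force: [0.9, 0.9, -2.0]
grip_width: 0.055
finger_force: 64.1
clock: 30.9
position: [0.5131, 0.3608, 0.2542]
tool_rot: [-3.141, 0.002, 1.614]
force: [0.4, 0.5, -2.6]
grip_width: 0.0544
finger_force: 64.1
t 30.9 pos [0.5131 0.3608 0.2542] rot [-3.141e+00  2.000e-03  1.614e+00] F [ 0.4  0.5 -2.6] w 0.0544 ff 64.1208565235138
wrist bay0 [0.4393 0.3721 0.0053] 0.68
wrist bay0 [0.5122 0.364  0.0014] 0.67
wrist bay0 [0.5846 0.3656 0.0062] 0.55
wrist rack_floor [0.5106 0.3616 0.0045] 0.86
scene bay0 [0.5126 0.3647 0.0054] 0.94
scene bay0 [0.4402 0.3708 0.006 ] 0.84
scene bay0 [0.5854 0.3643 0.0052] 0.73
scene rack_floor [0.5103 0.3651 0.0049] 0.73
side bay0 [0.5152 0.3644 0.0054] 0.89
side bay0 [0.5828 0.3619 0.0067] 0.88
side bay0 [0.4396 0.3691 0.0049] 0.64
side rack_floor [0.5121 0.3694 0.0041] 0.89
shift [  3.2  -0.5 156.5] tiltvec [ 0.e+00  1.e-04 -1.e+00] ydir deg 2.5
```

View pics/w10.png

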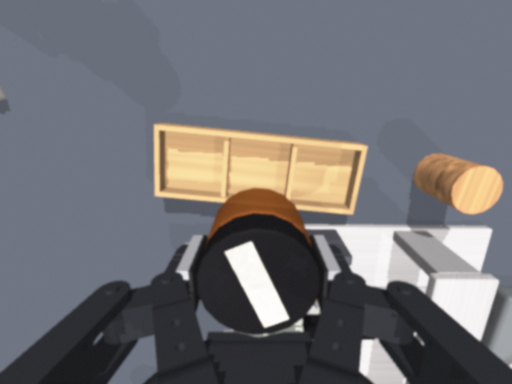

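Run:
```python
from h import *
s=bot.observe(); p=addpose(bot.grab_frame('wrist'),s)
W=np.array([ray(p,*q,0.025) for q in ((154,123),(366,146),(353,214),(154,197))]); print(W.round(4),W.mean(0).round(4)); print(np.linalg.norm(W[1]-W[0]),np.linalg.norm(W[3]-W[0]))
```

```text
[[0.4021 0.4134 0.025 ]
 [0.6249 0.3993 0.025 ]
 [0.6224 0.3216 0.025 ]
 [0.3967 0.3323 0.025 ]] [0.5115 0.3666 0.025 ]
0.22326637008137318 0.08123071325474272
```

```bash
python3 -m jog '[[[4,0,40,0,0,0,0.3],[0,0,45,0,0,0,0.3],[0,0,40,0,0,0,0.3],[0,0,20,0,0,0,0.3],[0,0,7,0,0,0,0.3]]]' ; python3 -m jog '[[[0,0,3,0,0,0,0.3],[0,0,1,0,0,0,0.3],[0,0,0,0,0,0,0.3],[0,0,0,0,0,0,0.3]]]'; python3 -c "
from h import *
go(0.5122,0.3655,0.098)"
```

```text
clock: 31.9
position: [0.5122, 0.3654, 0.1007]
tool_rot: [-3.139, 0.002, 1.615]
force: [-0.9, 0.2, -1.4]
grip_width: 0.0549
finger_force: 64.1
clock: 32.3
position: [0.5133, 0.3664, 0.1]
tool_rot: [3.14, -0.001, 1.615]
force: [0.6, 0.2, 0.3]
grip_width: 0.0547
finger_force: 64.2
shift [-0.9 -1.1  2. ] tiltvec [ 0.0012  0.0011 -1.    ] ydir deg 2.5
```

```bash
python3 -m jog '[[[0,0,1,0,0,0,0.7],[0,0,0,0,0,0,1],[0,0,0,0,0,0,1],[0,0,0,0,0,0,1],[0,0,-20,0,0,0,1]]]'; python3 -m jog '[[[0,0,-40,0,0,0,1],[0,0,-50,0,0,0,1],[0,0,-50,0,0,0,1],[0,0,-20,0,0,0,1]]]' >/dev/null; python3 -m jog '[[[-41,-7,0,0,0,0,0.5],[-42,-7,0,0,0,0,0.5],[-41,-8,0,0,0,0,0.5],[-42,-7,0,0,0,0,0.5],[-41,-8,0,0,0,0,0.5]]]' >/dev/null;  python3 -m jog '[[[-41,-7,0,0,0,0,0.5],[0,0,0,0,0,0,0.5],[0,0,0,0,0,0,0.5],[0,0,0,0,0,0,0.5]]]'
python3 - <<'E'
from h import *
s=st(); w=addpose(bot.grab_frame('wrist'),s); save(w,'w11'); c=bot.grab_frame('scene'); d=bot.grab_frame('side'); save(d,'s4')
for p in (w,c,d):
  for q in ('tray_handle','jar_p1_mid','plunger_grip'):
    for r in bot.spot_point(q,p)[:6]: print(q,np.round(r['xyz'],4),round(r['conf'],2),np.round(proj(p,r['xyz'])))
a=c['img'][130:280,130:420]; cv2.imwrite('pics/c5.png',cv2.cvtColor(cv2.resize(a,(800,414),interpolation=cv2.INTER_CUBIC),cv2.COLOR_RGB2BGR))
E
```

```text
clock: 32.8
position: [0.512, 0.3655, 0.1162]
tool_rot: [-3.139, 0.002, 1.615]
force: [0.1, -0.6, 0.3]
grip_width: 0.0856
finger_force: 0.0
clock: 34.1
position: [0.48, 0.1172, 0.278]
tool_rot: [3.141, -0.0, 1.616]
force: [0.3, 0.3, 0.2]
grip_width: 0.0427
finger_force: 0.0
t 34.1 pos [0.48   0.1172 0.278 ] rot [ 3.141 -0.     1.616] F [0.3 0.3 0.2] w 0.0427 ff 0.0
tray_handle [0.4831 0.1187 0.0929] 0.84 [263. 186.]
jar_p1_mid [0.5653 0.1218 0.0512] 0.84 [338. 176.]
jar_p1_mid [0.62  0.118 0.003] 0.42 [371. 171.]
jar_p1_mid [0.5701 0.0433 0.0193] 0.26 [327. 230.]
plunger_grip [0.5844 0.2602 0.1299] 0.62 [425.   6.]
tray_handle [0.4847 0.1137 0.0902] 0.95 [291. 154.]
jar_p1_mid [0.5668 0.1241 0.0503] 0.9 [309. 177.]
plunger_grip [0.5859 0.2617 0.1282] 0.69 [351. 146.]
tray_handle [0.4796 0.1162 0.0938] 0.85 [241. 174.]
jar_p1_mid [0.561  0.1223 0.0487] 0.62 [262. 183.]
plunger_grip [0.5866 0.3637 0.0062] 0.47 [263. 168.]
plunger_grip [0.5833 0.2593 0.129 ] 0.46 [264. 151.]
plunger_grip [0.5683 0.1187 0.0202] 0.15 [264. 190.]
```

View pics/c5.png

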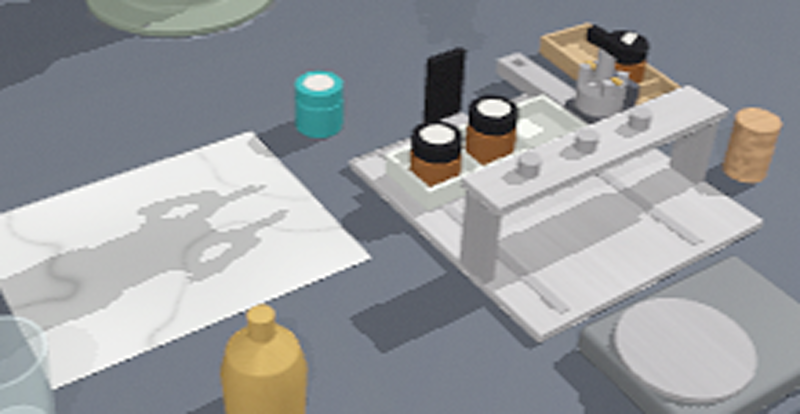

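The tray holds both round-tag jars, at (437,150) and (493,125). The rack holds the strip-tag jar at (630,55), and the plunger is still parked. Now pushing the carriage home.

```bash
python3 -m jog '[[[0,0,40,0,0,0,0.5],[0,0,40,0,0,0,0.5],[0,0,30,0,0,0,0.5],[0,0,15,0,0,0,0.5],[0,0,0,0,0,0,0.5]]]' 80;  python3 -m jog '[[[0,0,0,0,0,0,0.1],[0,0,0,0,0,0,0],[0,0,0,0,0,0,0],[0,0,0,0,0,0,0],[0,0,0,0,0,0,0]]]'; python3 -m jog '[[[0,4,0,0,0,0,0],[0,8,0,0,0,0,0],[0,12,0,0,0,0,0],[0,14,0,0,0,0,0],[0,14,0,0,0,0,0]]]';python3 -m jog '[[[0,14,0,0,0,0,0],[0,14,0,0,0,0,0],[0,14,0,0,0,0,0],[0,12,0,0,0,0,0],[0,10,0,0,0,0,0]]]';python3 -m jog '[[[0,8,0,0,0,0,0],[0,6,0,0,0,0,0],[0,4,0,0,0,0,0],[0,3,0,0,0,0,0],[0,0,0,0,0,0,0]]]'
```

```text
clock: 35.2
position: [0.4792, 0.1159, 0.1513]
tool_rot: [-3.139, 0.001, 1.615]
force: [-0.1, 0.6, -0.3]
grip_width: 0.0429
finger_force: 0.0
clock: 35.7
position: [0.4806, 0.1165, 0.1542]
tool_rot: [3.139, -0.001, 1.614]
force: [1.1, -0.1, 6.8]
grip_width: 0.0104
finger_force: 78.4
clock: 36.2
position: [0.5324, 0.1182, 0.1543]
tool_rot: [3.141, -0.0, 1.614]
force: [-3.3, -4.3, 7.1]
grip_width: 0.0105
finger_force: 78.6
clock: 36.7
position: [0.5966, 0.1202, 0.1543]
tool_rot: [3.14, 0.001, 1.613]
force: [-3.3, -8.0, 5.5]
grip_width: 0.0108
finger_force: 78.5
clock: 37.2
position: [0.6175, 0.1209, 0.1543]
tool_rot: [3.14, 0.001, 1.613]
force: [2.6, -7.4, 2.2]
grip_width: 0.0107
finger_force: 78.0
```

```bash
python3 -m jog '[[[0,2,0,0,0,0,0],[0,1,0,0,0,0,0],[0,1,0,0,0,0,0],[0,0,0,0,0,0,0]]]';python3 -m jog '[[[0,1,0,0,0,0,0],[0,1,0,0,0,0,0],[0,0,0,0,0,0,0]]]'
```

```text
clock: 37.6
position: [0.6202, 0.121, 0.1543]
tool_rot: [-3.141, 0.001, 1.613]
force: [-9.0, -8.9, 11.1]
grip_width: 0.0103
finger_force: 79.6
clock: 37.9
position: [0.6205, 0.121, 0.1543]
tool_rot: [-3.136, 0.001, 1.613]
force: [-26.1, -9.4, 24.4]
grip_width: 0.0106
finger_force: 81.5
```

```bash
python3 -m jog '[[[0,-1,0,0,0,0,0],[0,0,0,0,0,0,0.4],[0,0,0,0,0,0,0.5],[0,0,-10,0,0,0,0.5],[0,0,-40,0,0,0,0.5]]]'; python3 -m jog '[[[0,0,-50,0,0,0,0.5],[0,0,-40,0,0,0,0.5],[47,-10,0,0,0,0,0.5],[47,-10,0,0,0,0,0.5],[47,-10,0,0,0,0,0.5]]]';  python3 -m jog '[[[0,0,0,0,0,-0.143,0.5],[0,0,0,0,0,-0.143,0.5],[0,0,0,0,0,-0.143,0.5],[0,0,0,0,0,-0.143,0.5],[0,0,0,0,0,-0.143,0.5]]]' >/dev/null;  python3 -m jog '[[[0,0,0,0,0,-0.143,0.5],[0,0,0,0,0,-0.143,0.5],[0,0,0,0,0,-0.143,0.5],[0,0,0,0,0,-0.143,0.5],[0,0,0,0,0,-0.143,0.5]]]'>/dev/null; python3 -m jog '[[[0,0,0,0,0,-0.143,0.5],[0,0,0,0,0,0,0.5],[0,0,0,0,0,0,0.5],[0,0,0,0,0,0,0.5]]]'
python3 - <<'E'
from h import *
s=st(); p=addpose(bot.grab_frame('wrist'),s); save(p,'w12'); c=bot.grab_frame('scene')
for p in (p,c):
  for q in ('tray_handle','jar_p1_mid','plunger_grip','nest0'):
    for r in bot.spot_point(q,p)[:3]: print(q,np.round(r['xyz'],4),round(r['conf'],2),np.round(proj(p,r['xyz'])))
go(0.585,0.2597,0.197)
E
```

```text
clock: 38.4
position: [0.6204, 0.1227, 0.2013]
tool_rot: [-3.137, 0.001, 1.615]
force: [0.8, 0.4, 1.1]
grip_width: 0.0425
finger_force: 0.0
clock: 38.9
position: [0.5851, 0.2638, 0.2945]
tool_rot: [3.14, -0.001, 1.614]
force: [1.3, -0.7, -0.6]
grip_width: 0.0428
finger_force: 0.0
clock: 40.3
position: [0.5856, 0.2621, 0.2933]
tool_rot: [-3.141, 0.0, -3.099]
force: [0.2, 0.2, 0.7]
grip_width: 0.0429
finger_force: 0.0
t 40.3 pos [0.5856 0.2621 0.2933] rot [-3.141  0.    -3.099] F [0.2 0.2 0.7] w 0.0429 ff 0.0
tray_handle [0.62   0.1219 0.0929] 0.94 [121. 211.]
tray_handle [ 0.7179  0.3641 -0.0018] 0.45 [324. 256.]
plunger_grip [0.5842 0.2634 0.1279] 0.97 [260. 194.]
nest0 [0.7025 0.1952 0.0226] 0.94 [205. 251.]
nest0 [0.7077 0.0508 0.0184] 0.58 [100. 249.]
tray_handle [0.6194 0.1181 0.0874] 0.84 [319. 176.]
jar_p1_mid [0.7047 0.1251 0.0499] 0.89 [339. 201.]
jar_p1_mid [0.7054 0.1245 0.0186] 0.47 [338. 210.]
plunger_grip [0.5877 0.2614 0.1288] 0.62 [351. 146.]
nest0 [0.7048 0.1905 0.0132] 0.87 [355. 204.]
nest0 [0.7081 0.0459 0.0196] 0.64 [316. 220.]
nest0 [0.7051 0.1191 0.0173] 0.62 [336. 211.]
shift [ 0.7 -2.4 95.9] tiltvec [-1.e-04 -1.e-04 -1.e+00] ydir deg 92.6
```

View pics/w12.png

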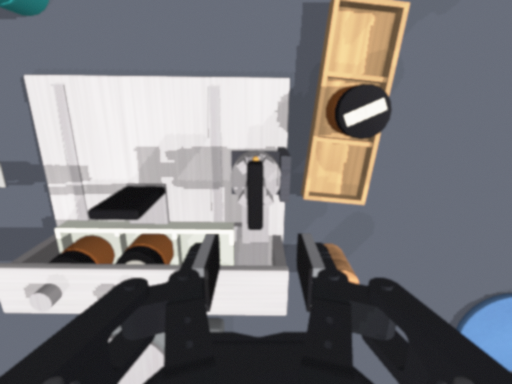

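The carriage is home with both jars in it, and the bar is parked at (255,195). Now gripping the bar.

```bash
python3 -m jog '[[[0,-2,30,0,0,0,0.5],[0,0,30,0,0,0,0.5],[0,0,22,0,0,0,0.5],[0,0,14,0,0,0,0.5],[0,0,0,0,0,0,0.5]]]' 80;  python3 -m jog '[[[0,0,0,0,0,0,0.1],[0,0,0,0,0,0,0],[0,0,0,0,0,0,0],[0,0,0,0,0,0,0],[0,0,0,0,0,0,0]]]'; python3 -m jog '[[[0,0,-3,0,0,0,0],[0,0,-3,0,0,0,0],[0,0,-1.5,0,0,0,0],[0,0,0,0,0,0,0],[0,0,0,0,0,0,0]]]'
```

```text
clock: 41.3
position: [0.5851, 0.2599, 0.1954]
tool_rot: [-3.14, -0.002, -3.095]
force: [-0.6, -0.0, 0.0]
grip_width: 0.0427
finger_force: 0.0
clock: 41.8
position: [0.5862, 0.2598, 0.1985]
tool_rot: [3.141, 0.002, -3.096]
force: [-1.4, -3.0, 7.1]
grip_width: 0.0115
finger_force: 78.8
clock: 42.3
position: [0.586, 0.2597, 0.2046]
tool_rot: [-3.141, 0.001, -3.096]
force: [5.3, -2.0, -11.8]
grip_width: 0.0118
finger_force: 78.0
```

```bash
python3 -m jog '[[[0,0,-1,0,0,0,0],[0,0,0,0,0,0.136,0],[0,0,0,0,0,0.136,0],[0,0,0,0,0,0.136,0],[0,0,0,0,0,0.136,0]]]';  python3 -m jog '[[[0,0,0,0,0,0.136,0],[0,0,0,0,0,0.136,0],[0,0,0,0,0,0.136,0],[0,0,0,0,0,0.136,0],[0,0,0,0,0,0.136,0]]]'; python3 -m jog '[[[0,0,0,0,0,0,0],[0,0,0,0,0,0,0]]]'; python3 -c "
from h import *
s=st();print(s['moment'])"
```

```text
clock: 42.8
position: [0.586, 0.2594, 0.2055]
tool_rot: [-3.141, 0.001, 2.638]
force: [5.6, -4.5, -12.7]
grip_width: 0.0117
finger_force: 78.1
clock: 43.3
position: [0.5858, 0.2592, 0.2054]
tool_rot: [-3.141, 0.001, 1.958]
force: [3.8, -6.3, -13.0]
grip_width: 0.0117
finger_force: 78.1
clock: 43.5
position: [0.5857, 0.2592, 0.2053]
tool_rot: [-3.141, 0.001, 1.963]
force: [4.1, -6.9, -12.2]
grip_width: 0.0115
finger_force: 78.1
t 43.5 pos [0.5857 0.2592 0.2053] rot [-3.141e+00  1.000e-03  1.963e+00] F [  4.1  -6.9 -12.2] w 0.0115 ff 78.14850926399231
[-1.34754209 -1.0796809  -0.04476884]
```

```bash
python3 -m jog '[[[0,0,4,0,0,0,0],[0,0,4,0,0,0,0],[0,0,4,0,0,0,0],[0,0,4,0,0,0,0],[0,0,0,0,0,0,0]]]';  python3 -m jog '[[[0,0,2,0,0,0,0],[0,0,1,0,0,0,0],[0,0,0,0,0,0,0]]]'; python3 -m jog '[[[0,0,1,0,0,0,0],[0,0,0,0,0,0,0]]]'
```

```text
clock: 44.0
position: [0.5858, 0.2592, 0.1892]
tool_rot: [-3.141, 0.001, 1.963]
force: [2.9, -5.6, -6.8]
grip_width: 0.0118
finger_force: 78.8
clock: 44.3
position: [0.5859, 0.2592, 0.187]
tool_rot: [3.142, 0.001, 1.963]
force: [1.3, -6.8, -3.1]
grip_width: 0.0115
finger_force: 79.5
clock: 44.5
position: [0.5861, 0.2592, 0.1868]
tool_rot: [3.141, 0.0, 1.963]
force: [-3.2, -7.7, 10.4]
grip_width: 0.0121
finger_force: 81.1
```

Bottomed at z=0.187, which is lift 0. Releasing, retreating and checking.

```bash
python3 -m jog '[[[0,0,0,0,0,0,0.2],[0,0,0,0,0,0,0.5],[0,0,0,0,0,0,0.5],[0,0,-20,0,0,0,0.5],[0,0,-40,0,0,0,0.5]]]'; python3 -m jog '[[[0,0,-50,0,0,0,0.5],[0,0,-30,0,0,0,1],[0,0,0,0,0,0,1],[0,0,0,0,0,0,1]]]'
python3 - <<'E'
from h import *
s=st(); w=addpose(bot.grab_frame('wrist'),s); save(w,'w13'); c=bot.grab_frame('scene'); d=bot.grab_frame('side')
for p in (w,c,d):
  for q in ('tray_handle','jar_p1_mid','plunger_grip','mister','beaker','spool'):
    for r in bot.spot_point(q,p)[:2]: print(q,np.round(r['xyz'],4),round(r['conf'],2),np.round(proj(p,r['xyz'])))
A=cv2.resize(c['img'][130:290,130:430],(750,400),interpolation=cv2.INTER_CUBIC)
cv2.imwrite('pics/c6.png',A[:,:,::-1])
E
```

```text
clock: 45.0
position: [0.5845, 0.2601, 0.2439]
tool_rot: [-3.137, 0.0, 1.964]
force: [-0.5, 0.9, 1.6]
grip_width: 0.0428
finger_force: 0.0
clock: 45.4
position: [0.5856, 0.2605, 0.326]
tool_rot: [3.141, -0.001, 1.964]
force: [0.1, -0.2, -1.1]
grip_width: 0.0835
finger_force: 0.0
t 45.4 pos [0.5856 0.2605 0.326 ] rot [ 3.141e+00 -1.000e-03  1.964e+00] F [ 0.1 -0.2 -1.1] w 0.0835 ff 0.0
tray_handle [0.621  0.121  0.0937] 0.71 [242. 286.]
jar_p1_mid [0.6997 0.1227 0.0491] 0.85 [295. 284.]
plunger_grip [0.5821 0.2605 0.1196] 0.83 [256. 181.]
mister [0.7064 0.0483 0.018 ] 0.59 [277. 310.]
spool [ 7.183e-01  3.624e-01 -3.000e-04] 0.68 [376. 128.]
spool [0.5854 0.26   0.1196] 0.2 [259. 182.]
tray_handle [0.6185 0.1179 0.0889] 0.72 [319. 175.]
jar_p1_mid [0.7049 0.1249 0.0522] 0.59 [339. 201.]
jar_p1_mid [0.7027 0.1934 0.0166] 0.32 [355. 202.]
plunger_grip [0.5863 0.2608 0.1167] 0.43 [350. 149.]
plunger_grip [0.7054 0.1215 0.0204] 0.31 [337. 210.]
mister [ 7.454e-01 -2.583e-01 -7.000e-04] 0.61 [224. 278.]
beaker [ 0.6699 -0.4436 -0.0011] 0.66 [137. 289.]
spool [0.7181 0.3657 0.0009] 0.57 [399. 191.]
tray_handle [0.6149 0.1164 0.092 ] 0.64 [276. 173.]
jar_p1_mid [0.6985 0.125  0.0503] 0.47 [296. 181.]
plunger_grip [0.5864 0.2599 0.1154] 0.49 [265. 154.]
plunger_grip [0.7122 0.0455 0.0511] 0.31 [303. 190.]
mister [ 0.7478 -0.2525  0.0028] 0.79 [331. 245.]
mister [0.7061 0.0532 0.0194] 0.27 [301. 196.]
beaker [ 0.6668 -0.4453 -0.0013] 0.85 [319. 290.]
beaker [0.7037 0.1969 0.0194] 0.54 [295. 180.]
```

View pics/c6.png

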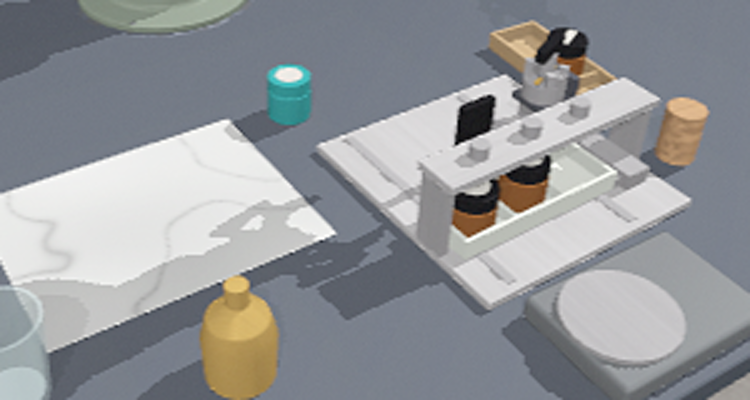

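View pics/w13.png

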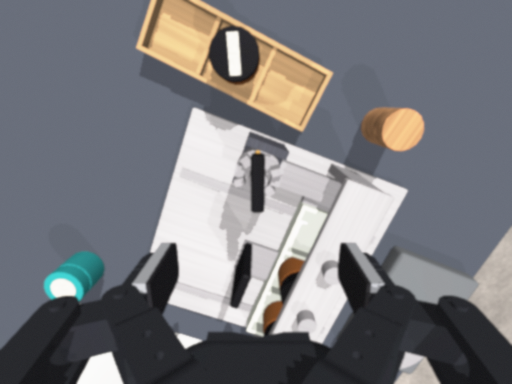

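The plunger is down (measured z about 0.117) with its bar across the jig at (258,182). The carriage is home under the bridge with both round-tag jars upright, and the strip-tag jar is in its bay at (234,53). Mister, beaker and spool have not moved.

```bash
python3 -c "
from h import *
print(bot.job_done())"
```

```text
the job is handed in; nothing more can be done
None
```

The job is handed in: both round-tag jars are in tray nests 0 and 1, the strip-tag jar is in rack bay 1, the carriage is home with the plunger turned back and down, and my final camera check showed nothing else disturbed.

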